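# Stack the wireless hub modules on their dock

## Robot

A 7-joint arm with a two-finger parallel gripper is mounted at the origin on the work surface. World frame = base frame: x ahead of the robot, y to its left, z up, the work surface at z = 0. Lengths are in m, angles in rad, forces in N, time in s.
With the tool pointing down it reaches from about 0.425 to 0.925 m from the base axis. Payload 6.8 kg.
Tool frame: the origin (TCP) lies midway between the tips of the shut fingers; the grasp point (between the pads) lies r.grip_point_offset behind it (r.grip_point_offset is the distance from the TCP to the grasp point, in m); z points along the fingers, y is the direction in which the jaws open and shut (so a half turn about z gives the same grasp; the last joint's range is limited). The gripper opens to 85 mm and grips with 20 to 120 N. Pads are 22 mm wide; open, the fingers measure 114 mm over their backs; the gripper's body (76 mm by 85 mm) begins 54 mm behind the grasp point. The pads swing forward as they close: fully open they stand 13 mm farther back than shut.
Start: joints at [1.239, 0.477, 0.022, 1.555, -0.011, 1.109, -0.083], TCP at [0.15, -0.658, 0.231] pointing down, gripper open.
Joint ranges: [-2.96, 2.96], [-0.34, 2.1], [-1.41, 1.46], [0.24, 2.44], [-1.37, 4.51], [0.17, 1.92], [-2.96, 2.96]. Speed limits (rad/s): [2.39, 2.39, 3.14, 3.14, 3.14, 3.14, 3.14].

## Interface

Orientations are given as a rotation vector (axis times angle).
In Python, from bench import r gives the robot as it stands. The module is installed in compiled form; this text tells all that it offers.
- The arm moves only by the tool play_rows, never from a script. Its argument "deltas" is a list of rows, each a list of 3 entries, a list of its own where there are three numbers: the finger opening in mm, from 0 to 85.4, then the shift along the tool's x, y, z in mm, then the turn, a rotation vector about the tool's x, y, z in rad. A call has 1 to 8 rows; each row is the pose to reach, as a shift and turn from the pose measured when the call began, along the tool's axes at that moment; what a row does not reach only later rows make up. A row lasts 1/8 s, in which the tool goes at most 62.5 mm and 10.7 degrees, less where a joint would pass 70% of its speed; a pose out of reach is approached as far as the arm can. A call with a gripper value outside its range is refused whole. The fingers move at their own pace and stop on an object; "squeeze" is the grip in N (left out, the last holds). Time passes only in rows, so rows that repeat a pose let the fingers close. It gives the time, the measured TCP pose, the force and the opening at its end, in the units of the state.
- r.get_obs(): the state, without advancing time (a new reading comes with each control period).
- r.grab_frame(name): name is "scene" or "top"; returns (picture, depth): 384x512x3 uint8, red, green, blue; 384x512 float32, m along the optical axis (not along the pixel's ray), 0 where there is no reading.
- r.camera_model(name): a dict with "mtx" (3x3 intrinsics, pixels), "rvec" (rotation vector, rad) and "tvec" (3), from world to camera coordinates, as OpenCV has them. Camera axes: x right, y down, z forward; pixel columns grow to the right and rows downward; lengths in m; the calibration is good to about 2 mm. A picture is of the moment at which its call begins. camera_model takes no time and is no camera call.
- r.hand_in(): hands the job in, once; it reports no verdict.
The state is a dict: "clock": time; "joints": joint angles; "qvel": joint speeds; "tau": joint torques, N m; "tcp_pos": TCP position; "orientation": TCP orientation; "contact_force": force on the tool from outside, world axes, zero at the start; "moment": the same for the moment, N m; "grip_width": finger opening in m.
Only numpy, scipy, OpenCV 4.12 (cv2) and the standard library are available. Lean on these libraries where they do the work, as an engineer would, in place of code of your own. Each camera call takes 0.05 s, during which the arm holds its last target. There are 200 camera calls.

## Task

The round hub modules go back on their dock on this desk. First clear the crumpled paper off the dock and into the little waste bin; then set the wider disc flat in the middle of the dock, and after that lay the smaller disc, which stands on edge in the wooden block, flat and centred on top of the wider one. Set the discs down on the stack rather than dropping them, and leave the mug and the mouse where they are.

Things in the scene. Friction and masses are not known exactly. Their poses are not given: they have to be found in the camera images.
- dock: Fixed round grey plastic dock plate lying on the desk, 96 mm diameter, 10 mm thick, flat top with a fine ring line and a metal contact in the middle. Origin at the centre of its underside, z up. Its position varies.
- paper: Crumpled paper ball, a rigid faceted lump about 44 mm high and 40 to 48 mm across, 15 g, starting on the dock, anywhere within about 20 mm of its centre. Origin at the middle of its underside as it starts (22 mm below its centre).
- bin: Fixed round open waste bin of dark metal on the desk, 120 mm diameter at the rim, 90 mm high, wall 3 mm, narrowing a little downwards. Origin at the centre of its underside, z up. It stands on the left or on the right, the mug on the other side.
- wide: The wider hub module: white plastic disc with a grey seam round its rim, 64 mm diameter, 20 mm thick, about 140 g, starting flat on the desk. Origin at its centre; its z axis is the disc's axis. Either face may be up.
- small: The smaller hub module: white plastic disc with a grey seam round its rim, 52 mm diameter, 18 mm thick, about 90 g. Origin at its centre; its x axis is the disc's axis. It starts standing on edge in the block's slot, centre 34 mm above the desk, its upper 32 mm above the block's top. Either face may be up in the stack. There is bare desk in the middle to lay it flat.
- block: Fixed dark wooden desk block, 60 mm (x) by 100 mm (y) by 28 mm high, with one slot in its top 21 mm (x) by 55 mm (y), 20 mm deep. Origin at the centre of its underside, z up. The slot's long side runs along its y axis; the disc's axis lies along its x.
- mug: Bystander: blue ceramic mug, 80 mm diameter, 90 mm high, handle on its +y side. Origin at the centre of its underside.
- mouse: Bystander: black computer mouse, about 105 x 60 x 34 mm. Origin at the middle of its underside.

How it is judged:
By the outcome, as a careful person would: the job done as asked, in the order asked, and still so for the second after the job is handed in, with the robot touching nothing.
It also fails if it takes over 72 s, if anything falls off the work surface, if the arm or the gripper's body presses on something with over 40 N, if the wrist force passes 120 N, or if a joint passes its speed limit or range.

## Working session

There is one attempt and no reset: what is moved stays moved. The work goes in short steps, Python scripts to look and compute and a tool call to move; the robot and the scene stay as the last step left them, time stands still between calls to the robot, and variables do not carry over. Pictures are saved under pics/ and viewed, about 8 in all and at most 12, crops included, and the job is handed in when it is done.

Besides the shell and the picture viewer there is one more tool, called after ">>>" as name(argument=value, ...) on one line, values as JSON. play_rows: Moves the arm, as the interface text tells. Its arguments: {"type":"object","properties":{"deltas":{"type":"array"},"squeeze":{"type":"number"}},"required":["deltas"]}

```bash
mkdir -p pics
cat > h.py <<'E'
import numpy as np, cv2
from bench import r
from scipy.spatial.transform import Rotation as R
def grab(n):
    im,d=r.grab_frame(n); return im.copy(),d.copy()
def cloud(n,d):
    c=r.camera_model(n);K=np.array(c["mtx"]);Rm=cv2.Rodrigues(np.array(c["rvec"],float))[0];t=np.array(c["tvec"],float).ravel()
    v,u=np.mgrid[:d.shape[0],:d.shape[1]]
    p=np.stack([(u-K[0,2])/K[0,0]*d,(v-K[1,2])/K[1,1]*d,d],-1)
    w=(p-t)@Rm; w[d==0]=np.nan
    return w
def save(n,im): cv2.imwrite(f"pics/{n}.png",im[:,:,::-1])
E
python3 - <<'E'
from h import *
print(r.grip_point_offset, r.get_obs())
a,da=grab("scene");b,db=grab("top")
np.savez("f0.npz",a=a,da=da,b=b,db=db)
save("both",np.hstack([cv2.resize(a,(400,300)),cv2.resize(b,(400,300))])); save("top0",b);save("sc0",a)
for n in("scene","top"):
    c=r.camera_model(n);Rm=cv2.Rodrigues(np.array(c["rvec"],float))[0];print(n,-Rm.T@np.ravel(c["tvec"]),Rm[2])
E
```

```text
0.0187 {'clock': 0.0, 'joints': array([ 1.23890591,  0.47782146,  0.02236989,  1.55647737, -0.01149544,
        1.10930139, -0.08308283]), 'qvel': array([ 0.00112492,  0.00056902, -0.00042412,  0.00056427, -0.00011056,
        0.0006509 ,  0.0002091 ]), 'tau': array([ 7.21447268e-04, -5.96455836e+01,  1.60916727e+00, -2.81193835e+01,
        1.27077903e-02,  9.23201675e-03,  4.02650210e-05]), 'tcp_pos': array([ 0.14963028, -0.65758349,  0.23030105]), 'orientation': array([-3.12011221e+00, -3.50611737e-01,  5.75866349e-04]), 'contact_force': array([ 1.03236007, -0.61430174,  0.73182438]), 'moment': array([ 0.01423307,  0.01597192, -0.00089064]), 'grip_width': 0.08523184306392165}
scene [1.19781574 0.63343833 0.90088158] [-0.49449697 -0.51951129 -0.69683625]
top [0.45971731 0.01748328 0.78656801] [ 0.19256021 -0.0239843  -0.98099201]
```

View pics/top0.png

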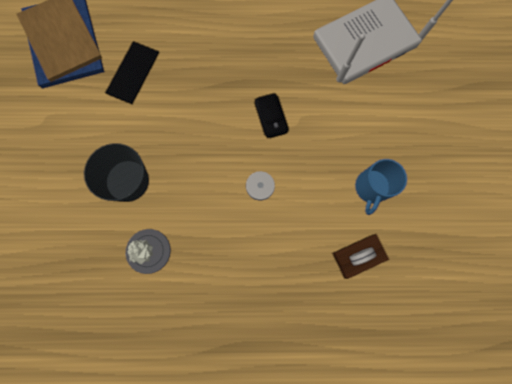

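View pics/sc0.png

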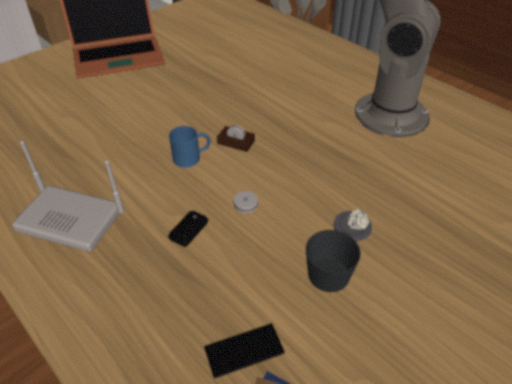

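The top view shows the bin at (117,175), the dock with paper at (148,251), the wide disc at (260,185), the block with the small disc at (361,256) and the mug at (380,182). The mouse is at (271,115).

Run:
```python
from h import *
f=np.load("f0.npz")
for n,im,d in(("top",f["b"],f["db"]),("scene",f["a"],f["da"])):
    w=cloud(n,d); z=w[...,2]
    hsv=cv2.cvtColor(im,cv2.COLOR_RGB2HSV)
    ok=np.isfinite(z)
    m=ok&(z>.005)&(z<.12)&(w[...,0]>.3)&(w[...,0]<.85)&(abs(w[...,1])<.5)
    k,lab,st,ce=cv2.connectedComponentsWithStats(m.astype(np.uint8))
    print(n,"table z",np.nanmedian(z[ok&(abs(z)<.02)]), "res mm/px",np.nanmedian(d)/r.camera_model(n)["mtx"][0][0])
    for i in range(1,k):
        if st[i,4]<40: continue
        q=lab==i; P=w[q]; zt=np.percentile(P[:,2],95)
        T=P[P[:,2]>zt-.006]
        (c,s,an)=cv2.minAreaRect((T[:,:2]*1000).astype(np.float32)); cc,rad=cv2.minEnclosingCircle((T[:,:2]*1000).astype(np.float32))
        print(ce[i].round(),st[i,4],"z95",zt.round(4),"rect",np.round(c,1),np.round(s,1),round(an,1),"circ",np.round(cc,1),round(rad,1),"col",im[q].mean(0).round())
```

```text
top table z 0.00011293496486619611 res mm/px 0.0022458133763880975
[123.  95.] 256 z95 0.0103 rect [834.2 301.3] [31.4 76.8] 0.1 circ [847.1 301.3] 38.5 col [21. 20. 19.]
[271. 115.] 1084 z95 0.0348 rect [790.2 -46.8] [74.7 42.9] 14.3 circ [792.  -49.8] 38.4 col [26. 23. 21.]
[112. 171.] 2136 z95 0.0903 rect [634.8 276.5] [118.8 117.6] 45.4 circ [634.8 276.7] 60.1 col [33. 34. 32.]
[380. 183.] 1658 z95 0.0899 rect [ 622.2 -276.3] [79.3 77.4] 89.4 circ [ 622.2 -276.6] 40.3 col [47. 73. 94.]
[259. 185.] 661 z95 0.0222 rect [621.6 -20.4] [59.9 63.6] 89.7 circ [621.6 -20. ] 31.8 col [152. 148. 142.]
[147. 251.] 1596 z95 0.0516 rect [477.7 230.3] [38.5 40.7] 63.4 circ [475.7 232.1] 23.9 col [103. 101.  97.]
[360. 256.] 1464 z95 0.0581 rect [ 466. -233.] [17.7 38.1] 23.0 circ [ 465.3 -233.6] 19.4 col [75. 55. 41.]
scene table z 0.00024482121045952426 res mm/px 0.002718576351587744
[186. 145.] 1146 z95 0.0893 rect [ 623.7 -278.1] [83.1 78.8] 64.8 circ [ 623.4 -278.5] 43.8 col [ 60.  80. 100.]
[235. 137.] 671 z95 0.0561 rect [ 467.1 -232.8] [21.7 38.1] 21.8 circ [ 468.  -232.7] 19.7 col [80. 62. 52.]
[245. 201.] 419 z95 0.0228 rect [625.  -20.5] [62.1 61.2] 26.2 circ [624.8 -21.3] 32.7 col [138. 129. 124.]
[337. 249.] 3280 z95 0.0891 rect [636.  275.6] [118.7 118.6] 18.4 circ [635.8 275.7] 61.3 col [62. 60. 58.]
[188. 228.] 842 z95 0.0354 rect [791.2 -48. ] [81.6 43. ] 17.9 circ [792.  -50.4] 41.1 col [28. 24. 21.]
[271. 334.] 280 z95 0.011 rect [847.3 302.2] [69.8 32. ] 66.3 circ [846.5 303. ] 37.2 col [31. 26. 21.]
```

Run:
```python
from h import *
from scipy.optimize import least_squares
f=np.load("f0.npz")
def circ(P,r0=None):
    g=lambda p: np.hypot(P[:,0]-p[0],P[:,1]-p[1])-p[2]
    return least_squares(g,[*P.mean(0),r0],loss="soft_l1",f_scale=1).x
for n,im,d in(("top",f["b"],f["db"]),("scene",f["a"],f["da"])):
    w=cloud(n,d)*1000; x,y,z=np.moveaxis(w,-1,0)
    def near(cx,cy,R,lo,hi): return (np.hypot(x-cx,y-cy)<R)&(z>lo)&(z<hi)
    for nm,cx,cy,R0,lo,hi,r0 in(("dock",475,222,62,6,14,48),("wide",623,-20,45,17,25,32)):
        m=near(cx,cy,R0,lo,hi).astype(np.uint8)
        P=w[m>0][:,:2].astype(np.float32); H=cv2.convexHull(P)[:,0]
        print(n,nm,circ(H,r0),w[m>0][:,2].mean())
    P=w[near(475,225,55,20,60)][:,:2].astype(np.float32)
    print("paper",cv2.minEnclosingCircle(P),"ctr",(P.max(0)+P.min(0))/2)
    for a in range(0,180,15):
        u=np.array([np.cos(np.radians(a)),np.sin(np.radians(a))]);q=P@u;print(a,round(q.max()-q.min(),1),end="; ")
    P=w[near(466,-233,70,22,31)][:,:2].astype(np.float32); print("\nblock",cv2.minAreaRect(P))
    P=w[near(466,-233,70,34,64)].astype(np.float32); print("small",len(P),cv2.minAreaRect(P[:,:2]),P[:,2].max())
```

```text
top dock [479.53235353 221.86461413  47.53986825] 10.258208796838153
top wide [621.55924922 -20.40588909  31.08010062] 20.094973297524728
paper ((478.3367004394531, 232.1286163330078), 27.609853744506836) ctr [477.26996 230.92438]
0 47.7; 15 50.0; 30 51.2; 45 53.1; 60 52.2; 75 50.5; 90 49.2; 105 52.3; 120 54.2; 135 52.8; 150 51.7; 165 49.2; 
block ((466.4949645996094, -234.16014099121094), (60.231624603271484, 101.07613372802734), 23.538686752319336)Traceback (most recent call last):
  File "<stdin>", line 19, in <module>
cv2.error: OpenCV(4.12.0) /io/opencv/modules/imgproc/src/convhull.cpp:143: error: (-215:Assertion failed) total >= 0 && (depth == CV_32F || depth == CV_32S) in function 'convexHull'
```

```bash
cat >> h.py <<'E'
def plan(targets):
    """targets: (x,y,z mm, jaw angle deg[, tilt deg]); prints shift mm, turn rad in the current tool frame.
    tilt turns the tool about its own x."""
    o=r.get_obs(); p=o["tcp_pos"]*1000; R0=R.from_rotvec(o["orientation"])
    y0=R0.as_matrix()[:,1]
    print("t",round(o["clock"],2),"tcp",p.round(1),"jaw",np.degrees(np.arctan2(y0[1],y0[0])).round(1),"z",R0.as_matrix()[:,2].round(3),"w",round(o["grip_width"]*1000,1),"F",o["contact_force"].round(1))
    for t in targets:
        a=np.radians(t[3]); y=np.array([np.cos(a),np.sin(a),0])
        if y@y0<0: y=-y
        z=np.array([0,0,-1.]); Rt=R.from_matrix(np.stack([np.cross(y,z),y,z],1))
        if len(t)>4: Rt=Rt*R.from_euler("x",t[4],degrees=True)
        s=R0.inv().apply(np.array(t[:3])-p); q=(R0.inv()*Rt).as_rotvec()
        print(t,"->",s.round(1).tolist(),q.round(3).tolist(),"rows>=",round(max(np.linalg.norm(s)/62.5,np.degrees(np.linalg.norm(q))/10.7),1))
E
python3 - <<'E'
from h import *
plan([(520,-150,230,90),(477.5,231,130,90),(520,-150,230,0)])
f=np.load("f0.npz");n="scene"
w=cloud(n,f["da"])*1000; x,y,z=np.moveaxis(w,-1,0)
def near(cx,cy,R,lo,hi): return w[(np.hypot(x-cx,y-cy)<R)&(z>lo)&(z<hi)][:,:2].astype(np.float32)
for nm,P in(("dock",near(478,222,60,6,14)),("wide",near(623,-20,45,17,25)),("block",near(466,-233,70,22,31)),("small",near(466,-233,70,36,64)),("paper",near(478,230,55,20,60))):
    P=P.copy();print(nm,len(P),cv2.minEnclosingCircle(P),cv2.minAreaRect(P))
w=cloud("top",f["db"])*1000; x,y,z=np.moveaxis(w,-1,0)
print("small top",cv2.minAreaRect(near(466,-233,70,36,64).copy()))
E
```

```text
t 0.1 tcp [ 149.7 -657.6  230.4] jaw -77.2 z [-0.     0.002 -1.   ] w 85.7 F [-0.4 -0.4  0.7]
(520, -150, 230, 90) -> [473.8, -412.8, 1.1] [-0.002, 0.0, 0.224] rows>= 10.1
(477.5, 231, 130, 90) -> [516.9, -793.5, 101.7] [-0.002, 0.0, 0.224] rows>= 15.2
(520, -150, 230, 0) -> [473.8, -412.8, 1.1] [-0.001, -0.001, -1.347] rows>= 10.1
dock 505 ((479.85406494140625, 221.34117126464844), 48.893733978271484) ((479.13037109375, 221.24603271484375), (82.4090576171875, 94.85929107666016), 10.200268745422363)
wide 324 ((624.7943725585938, -21.326990127563477), 32.652164459228516) ((624.9959716796875, -20.49979019165039), (62.11278533935547, 61.23023223876953), 26.2426700592041)
block 333 ((467.67236328125, -236.23007202148438), 59.09296798706055) ((469.1313781738281, -235.55364990234375), (67.44804382324219, 102.30093383789062), 24.31817626953125)
small 137 ((472.8748474121094, -230.0349578857422), 26.605897903442383) ((467.7908020019531, -232.21238708496094), (23.395448684692383, 52.050777435302734), 21.686460494995117)
paper 318 ((480.9127197265625, 232.6900177001953), 26.57085609436035) ((481.09417724609375, 232.55441284179688), (45.8357048034668, 47.62428665161133), 85.68631744384766)
small top ((466.1499938964844, -232.48602294921875), (18.334564208984375, 50.36885070800781), 24.65188980102539)
```

>>> play_rows(deltas=[[85,[474,-413,0],[0,0,0.22]],[85,[474,-413,0],[0,0,0.22]],[85,[474,-413,0],[0,0,0.22]],[85,[474,-413,0],[0,0,0.22]],[85,[474,-413,0],[0,0,0.22]],[85,[474,-413,0],[0,0,0.22]],[85,[474,-413,0],[0,0,0.22]],[85,[500,-650,40],[0,0,0.22]]], squeeze=25)

```text
clock: 1.1
tcp_pos: [0.4228, -0.2419, 0.2252]
orientation: [-3.14, -0.008, -0.002]
contact_force: [1.2, 0.0, -0.0]
grip_width: 0.0853
```

```bash
python3 -c "
from h import *
plan([(479,231.5,110,90),(479,231.5,13,90)])"
```

```text
t 1.1 tcp [ 422.8 -241.9  225.2] jaw -89.7 z [ 0.001  0.001 -1.   ] w 85.3 F [ 1.2  0.  -0. ]
(479, 231.5, 110, 90) -> [58.3, -473.0, 115.9] [-0.001, -0.001, 0.005] rows>= 7.8
(479, 231.5, 13, 90) -> [58.1, -472.9, 212.9] [-0.001, -0.001, 0.005] rows>= 8.3
```

>>> play_rows(deltas=[[85,[70,-120,0],[0,0,0]],[85,[70,-250,20],[0,0,0]],[85,[60,-400,60],[0,0,0]],[85,[58,-473,116],[0,0,0]],[85,[58,-473,116],[0,0,0]],[85,[58,-473,116],[0,0,0]],[85,[58,-473,116],[0,0,0]],[85,[58,-473,116],[0,0,0]]])

```text
clock: 2.1
tcp_pos: [0.4785, 0.2309, 0.1098]
orientation: [-3.141, -0.007, -0.002]
contact_force: [0.6, -1.0, 0.2]
grip_width: 0.0852
```

```bash
python3 -c "
from h import *
plan([(479,231.5,110,90),(479,231.5,13,90)])"
```

```text
t 2.1 tcp [478.5 230.9 109.8] jaw -89.8 z [ 0.001  0.001 -1.   ] w 85.2 F [ 0.6 -1.   0.2]
(479, 231.5, 110, 90) -> [0.5, -0.6, -0.2] [-0.001, -0.001, 0.004] rows>= 0.0
(479, 231.5, 13, 90) -> [0.3, -0.5, 96.8] [-0.001, -0.001, 0.004] rows>= 1.5
```

Accurate moves. I'll descend and grip the paper.

>>> play_rows(deltas=[[85,[0,0,50],[0,0,0]],[85,[0,0,80],[0,0,0]],[85,[0,0,96],[0,0,0]],[30,[0,0,96],[0,0,0]],[30,[0,0,96],[0,0,0]],[30,[0,0,96],[0,0,0]],[30,[0,0,96],[0,0,0]],[30,[0,0,96],[0,0,0]]])

```text
clock: 3.1
tcp_pos: [0.4797, 0.231, 0.0156]
orientation: [-3.14, -0.006, -0.006]
contact_force: [-1.3, -0.3, 4.8]
grip_width: 0.0462
```

>>> play_rows(deltas=[[30,[0,0,0],[0,0,0]],[30,[0,0,-40],[0,0,0]],[30,[0,0,-90],[0,0,0]],[30,[0,0,-130],[0,0,0]],[30,[0,0,-150],[0,0,0]],[30,[0,0,-150],[0,0,0]]])

```text
clock: 3.85
tcp_pos: [0.4804, 0.2313, 0.1678]
orientation: [-3.138, -0.005, -0.013]
contact_force: [-0.1, 0.2, -0.6]
grip_width: 0.0461
```

```bash
python3 -c "
from h import *
plan([(635,276,163,90),(635,276,85,90)])"
```

```text
t 3.85 tcp [480.4 231.3 167.8] jaw -89.8 z [ 0.008  0.003 -1.   ] w 46.1 F [-0.1  0.2 -0.6]
(635, 276, 163, 90) -> [154.7, -44.2, 6.2] [-0.003, -0.008, 0.003] rows>= 2.6
(635, 276, 85, 90) -> [154.1, -43.9, 84.2] [-0.003, -0.008, 0.003] rows>= 2.9
```

>>> play_rows(deltas=[[30,[50,-15,0],[0,0,0]],[30,[110,-32,0],[0,0,0]],[30,[154,-44,5],[0,0,0]],[30,[154,-44,30],[0,0,0]],[30,[154,-44,70],[0,0,0]],[30,[154,-44,84],[0,0,0]],[30,[154,-44,84],[0,0,0]],[62,[154,-44,84],[0,0,0]]])

```text
clock: 4.85
tcp_pos: [0.6358, 0.2767, 0.0867]
orientation: [-3.137, -0.005, -0.016]
contact_force: [-0.3, -0.4, -0.0]
grip_width: 0.0612
```

>>> play_rows(deltas=[[62,[0,0,0],[0,0,0]],[62,[0,0,0],[0,0,0]],[62,[0,0,-50],[0,0,0]],[62,[0,0,-100],[0,0,0]],[85,[0,0,-110],[0,0,0]]])

```text
clock: 5.48
tcp_pos: [0.6366, 0.2776, 0.2018]
orientation: [-3.134, -0.005, -0.027]
contact_force: [0.1, 0.4, -0.4]
grip_width: 0.0783
```

```bash
python3 -c "
from h import *
b,d=grab('top');save('bin1',cv2.resize(b[120:300,60:320],None,fx=2.5,fy=2.5))
plan([(623,-20.5,100,90),(623,-20.5,-2.5,90)])"
```

```text
t 5.53 tcp [636.2 277.2 201. ] jaw -89.8 z [ 0.016  0.007 -1.   ] w 83.6 F [ 0.  -0.5  1.6]
(623, -20.5, 100, 90) -> [-15.7, 298.4, 98.7] [-0.007, -0.016, 0.003] rows>= 5.0
(623, -20.5, -2.5, 90) -> [-17.3, 299.1, 201.2] [-0.007, -0.016, 0.003] rows>= 5.8
```

View pics/bin1.png

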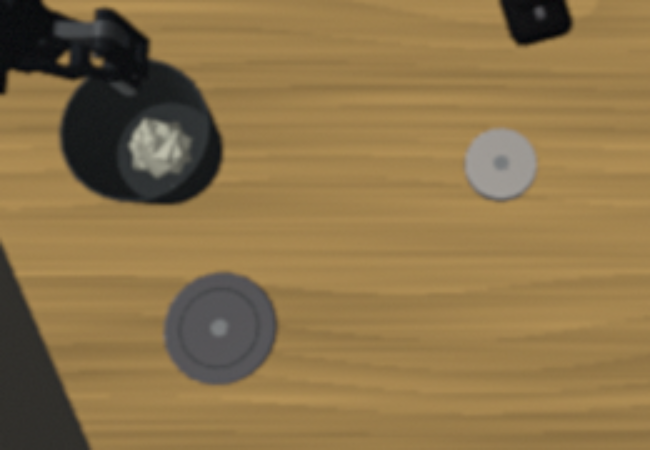

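The paper ball lies in the bin (crop 160,148) and the dock (220,328) is clear. Next is the wide disc.

>>> play_rows(deltas=[[85,[-5,60,10],[-0.007,-0.016,0]],[85,[-9,160,40],[-0.007,-0.016,0]],[85,[-15,298,99],[-0.007,-0.016,0]],[85,[-15.7,298.4,98.7],[-0.007,-0.016,0.003]],[85,[-15.7,298.4,98.7],[-0.007,-0.016,0.003]],[85,[-15.7,298.4,98.7],[-0.007,-0.016,0.003]],[85,[-15.7,298.4,98.7],[-0.007,-0.016,0.003]],[85,[-15.7,298.4,98.7],[-0.007,-0.016,0.003]]])

```text
clock: 6.52
tcp_pos: [0.6232, -0.0183, 0.1002]
orientation: [-3.14, -0.004, -0.001]
contact_force: [0.6, 0.1, 0.5]
grip_width: 0.0853
```

Run:
```python
from h import *
from scipy.optimize import least_squares
plan([(623,-20.5,-2.5,90)])
for n in("top","scene"):
    im,d=grab(n); w=cloud(n,d)*1000; x,y,z=np.moveaxis(w,-1,0)
    m=(np.hypot(x-479,y-222)<58)&(z>6)&(z<14)
    H=cv2.convexHull(w[m][:,:2].astype(np.float32))[:,0]
    f=least_squares(lambda p:np.hypot(H[:,0]-p[0],H[:,1]-p[1])-p[2],[479,222,48],loss="soft_l1").x
    # ray-cast of metal contact: brightest pixels within 12 mm of the centre
    g=im.mean(-1); q=(np.hypot(x-479,y-222)<14); th=np.percentile(g[q],85); c=q&(g>th)
    print(n,f.round(1),w[m].mean(0).round(1),"contact",w[c].mean(0).round(1),g[q].min(),th)
```

```text
t 6.53 tcp [623.2 -18.3 100.2] jaw -89.8 z [ 0.     0.001 -1.   ] w 85.3 F [0.6 0.1 0.5]
(623, -20.5, -2.5, 90) -> [-0.3, 2.4, 102.7] [-0.001, -0.0, 0.003] rows>= 1.6
top [479.3 221.8  47.4] [478.9 221.6  10.5] contact [478.9 221.1  10.7] 90.66666666666667 130.71666666666664
scene [480.8 221.5  48. ] [480.  222.3  10.3] contact [480.6 221.9  10.3] 72.0 96.9
```

>>> play_rows(deltas=[[85,[0,2,50],[0,0,0]],[85,[0,2.4,85],[0,0,0]],[85,[0,2.4,102.5],[0,0,0]],[85,[0,2.4,102.5],[0,0,0]],[50,[0,2.4,102.5],[0,0,0]],[50,[0,2.4,102.5],[0,0,0]],[50,[0,2.4,102.5],[0,0,0]],[50,[0,2.4,102.5],[0,0,0]]], squeeze=40)

```text
clock: 7.62
tcp_pos: [0.6249, -0.0205, -0.0]
orientation: [-3.141, -0.004, -0.006]
contact_force: [-0.3, 0.1, 7.4]
grip_width: 0.0624
```

>>> play_rows(deltas=[[50,[0,0,0],[0,0,0]],[50,[0,0,-40],[0,0,0]],[50,[0,0,-80],[0,0,0]],[50,[0,0,-110],[0,0,0]],[50,[0,0,-110],[0,0,0]]])

```text
clock: 8.25
tcp_pos: [0.6263, -0.0206, 0.1127]
orientation: [-3.141, -0.004, -0.015]
contact_force: [-0.3, -0.1, -1.2]
grip_width: 0.0625
```

Run:
```python
from h import *
plan([(480,221.7,70,90),(480,221.7,8,90)])
im,d=grab("scene");save("hold",cv2.resize(im[120:300,150:410],None,fx=2.5,fy=2.5))
```

```text
t 8.25 tcp [626.3 -20.6 112.7] jaw -89.9 z [ 0.01   0.001 -1.   ] w 62.5 F [-0.3 -0.1 -1.2]
(480, 221.7, 70, 90) -> [-146.1, -242.6, 41.6] [-0.001, -0.01, 0.002] rows>= 4.6
(480, 221.7, 8, 90) -> [-146.7, -242.6, 103.6] [-0.001, -0.01, 0.002] rows>= 4.8
```

View pics/hold.png

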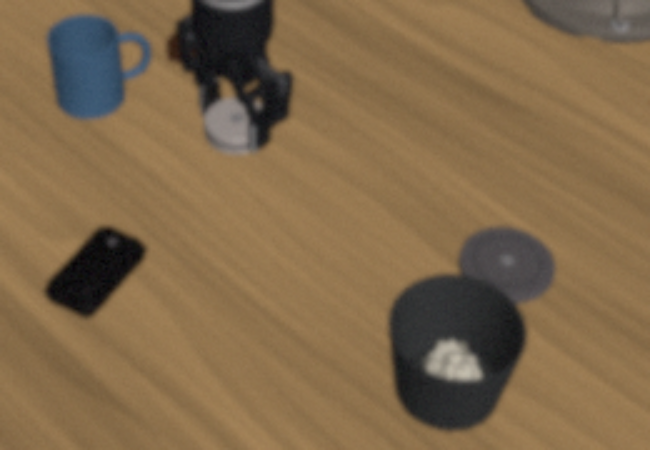

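The disc is held level at crop (238,128). I'll carry it above the dock.

>>> play_rows(deltas=[[50,[-30,-40,0],[0,-0.01,0]],[50,[-80,-120,10],[0,-0.01,0]],[50,[-146,-242,41],[0,-0.01,0]],[50,[-146,-242.6,41.6],[0,-0.01,0]],[50,[-146,-242.6,41.6],[0,-0.01,0]],[50,[-146,-242.6,41.6],[0,-0.01,0]],[50,[-146,-242.6,41.6],[0,-0.01,0]],[50,[-146,-242.6,41.6],[0,-0.01,0]]])

```text
clock: 9.3
tcp_pos: [0.4791, 0.2198, 0.068]
orientation: [3.141, -0.0, -0.007]
contact_force: [0.2, -0.1, -1.3]
grip_width: 0.0625
```

Run:
```python
from h import *
from scipy.optimize import least_squares
plan([(480,221.7,12,90),(480,221.7,10,90)])
for n in("top","scene"):
    im,d=grab(n); w=cloud(n,d)*1000; x,y,z=np.moveaxis(w,-1,0)
    m=(np.hypot(x-480,y-222)<40)&(abs(z-88)<8)&(im.min(-1)>85)
    P=w[m]; print(n,m.sum(),P.min(0).round(1),P.max(0).round(1),np.median(P,0).round(1))
    H=cv2.convexHull(P[:,:2].astype(np.float32))[:,0]
    f=least_squares(lambda p:np.hypot(H[:,0]-p[0],H[:,1]-p[1])-31.7,[480,222],loss="soft_l1").x
    A=np.c_[P[:,:2]-P[:,:2].mean(0),np.ones(len(P))]; print(f.round(1),"plane",np.linalg.lstsq(A,P[:,2],rcond=None)[0].round(3))
    if n=="top": save("hov",cv2.resize(im[180:320,80:230],None,fx=4,fy=4))
```

```text
t 9.3 tcp [479.1 219.8  68. ] jaw -90.0 z [-0.004 -0.    -1.   ] w 62.5 F [ 0.2 -0.1 -1.3]
(480, 221.7, 12, 90) -> [1.1, -1.9, 56.0] [0.0, 0.004, -0.0] rows>= 0.9
(480, 221.7, 10, 90) -> [1.1, -1.9, 58.0] [0.0, 0.004, -0.0] rows>= 0.9
top 180 [444.5 190.3  80.1] [507.8 230.4  91.2] [455.9 210.3  88.3]
[476.3 219.9] plane [-6.0000e-03  3.7000e-02  8.7903e+01]
scene 387 [448.6 188.9  80.3] [511.3 256.6  92.4] [486.1 218.7  87.9]
[479.4 220.6] plane [-2.6000e-02 -1.6000e-02  8.7687e+01]
```

View pics/hov.png

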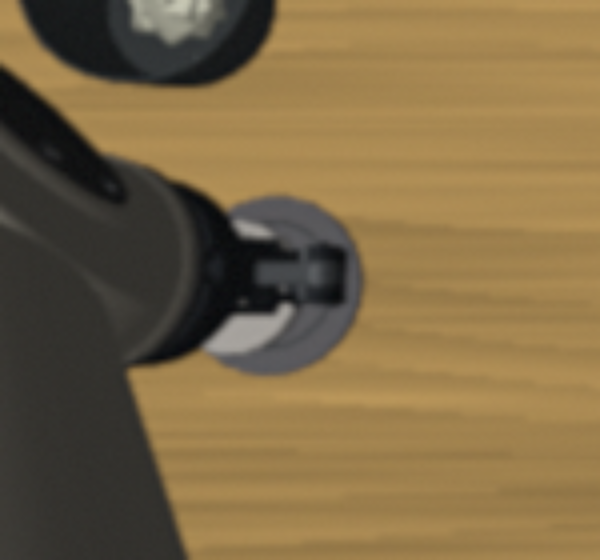

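The hover view shows the disc over the dock (crop 270,285), with no clash with the bin. I'll lower it gently.

>>> play_rows(deltas=[[50,[2,-1.7,20],[0,0.004,0]],[50,[2,-1.7,40],[0,0.004,0]],[50,[2,-1.7,50],[0,0.004,0]],[50,[2,-1.7,54],[0,0.004,0]],[50,[2,-1.7,56],[0,0.004,0]],[50,[2,-1.7,57],[0,0.004,0]],[50,[2,-1.7,57],[0,0.004,0]]])

```text
clock: 10.28
tcp_pos: [0.4812, 0.2219, 0.0117]
orientation: [-3.141, 0.0, -0.001]
contact_force: [0.3, -0.2, -1.9]
grip_width: 0.0627
```

```bash
python3 -c "
from h import *
plan([(481,221.5,10,90)])"
```

```text
t 10.28 tcp [481.2 221.9  11.7] jaw -90.0 z [ 0.001  0.001 -1.   ] w 62.7 F [ 0.3 -0.2 -1.9]
(481, 221.5, 10, 90) -> [-0.2, 0.4, 1.7] [-0.001, -0.001, -0.0] rows>= 0.0
```

>>> play_rows(deltas=[[50,[0,0,1],[0,0,0]],[50,[0,0,1.5],[0,0,0]],[50,[0,0,1.5],[0,0,0]]])

```text
clock: 10.65
tcp_pos: [0.4812, 0.2219, 0.0101]
orientation: [-3.141, -0.0, -0.001]
contact_force: [0.1, 0.2, -1.9]
grip_width: 0.0624
```

>>> play_rows(deltas=[[50,[0,0,1],[0,0,0]],[50,[0,0,1],[0,0,0]]])

```text
clock: 10.9
tcp_pos: [0.4813, 0.222, 0.01]
orientation: [-3.141, 0.0, -0.002]
contact_force: [-2.8, -1.9, 9.0]
grip_width: 0.0623
```

Contact at z = 10.0 mm, as expected. I'll release with the fingers opening in place, then rise.

>>> play_rows(deltas=[[70,[0,0,-0.5],[0,0,0]],[85,[0,0,-0.5],[0,0,0]],[85,[0,0,-1],[0,0,0]],[85,[0,0,-10],[0,0,0]],[85,[0,0,-50],[0,0,0]],[85,[0,0,-100],[0,0,0]],[85,[0,0,-150],[0,0,0]],[85,[0,0,-150],[0,0,0]]])

```text
clock: 11.9
tcp_pos: [0.4836, 0.2235, 0.1645]
orientation: [-3.138, 0.0, -0.014]
contact_force: [0.8, 0.3, -0.6]
grip_width: 0.0847
```

```bash
python3 -c "
from h import *
plan([(500,0,170,23.5),(467,-232.7,150,23.5)])"
```

```text
t 11.9 tcp [483.6 223.5 164.5] jaw -90.0 z [ 0.009  0.004 -1.   ] w 84.7 F [ 0.8  0.3 -0.6]
(500, 0, 170, 23.5) -> [16.5, 223.4, -6.2] [-0.008, -0.006, 1.16] rows>= 6.2
(467, -232.7, 150, 23.5) -> [-16.6, 456.2, 12.7] [-0.008, -0.006, 1.16] rows>= 7.3
```

>>> play_rows(deltas=[[60,[5,60,-6],[0,0,0.18]],[60,[10,120,-6],[0,0,0.36]],[60,[14,180,-6],[0,0,0.54]],[60,[14,240,-6],[0,0,0.72]],[60,[5,300,-6],[0,0,0.9]],[60,[-5,360,0],[0,0,1.08]],[60,[-12,420,5],[-0.008,-0.006,1.16]],[60,[-16.6,456,12],[-0.008,-0.006,1.16]]])

```text
clock: 12.9
tcp_pos: [0.4656, -0.2356, 0.1501]
orientation: [2.623, -1.727, -0.001]
contact_force: [-0.1, 0.8, -0.1]
grip_width: 0.0603
```

Run:
```python
from h import *
from scipy.optimize import least_squares
plan([(467,-232.7,100,23.5),(467,-232.7,34,23.5)])
for n in("top","scene"):
    im,d=grab(n); w=cloud(n,d)*1000; x,y,z=np.moveaxis(w,-1,0)
    for nm,lo,hi,rr in(("dock",6,14,47.6),("wide",26,36,31.6)):
        m=(np.hypot(x-480,y-222)<58)&(z>lo)&(z<hi); P=w[m]
        H=cv2.convexHull(P[:,:2].astype(np.float32))[:,0]
        f=least_squares(lambda p:np.hypot(H[:,0]-p[0],H[:,1]-p[1])-rr,[480,222],loss="soft_l1").x
        print(n,nm,m.sum(),f.round(1),np.median(P[:,2]).round(1))
```

```text
t 12.9 tcp [ 465.6 -235.6  150.1] jaw -156.7 z [-0.001 -0.    -1.   ] w 60.3 F [-0.1  0.8 -0.1]
(467, -232.7, 100, 23.5) -> [-2.1, -2.4, 50.1] [0.001, 0.0, -0.004] rows>= 0.8
(467, -232.7, 34, 23.5) -> [-2.1, -2.5, 116.1] [0.001, 0.0, -0.004] rows>= 1.9
top dock 812 [479.4 221.8] 10.3
top wide 740 [478.2 222.3] 30.2
scene dock 336 [482.  221.7] 10.2
scene wide 398 [480.  222.2] 29.9
```

>>> play_rows(deltas=[[60,[-2,-2.5,40],[0,0,0]],[60,[-2,-2.5,80],[0,0,0]],[60,[-2,-2.5,105],[0,0,0]],[60,[-2,-2.5,115],[0,0,0]],[10,[-2,-2.5,115],[0,0,0]],[10,[-2,-2.5,115],[0,0,0]],[10,[-2,-2.5,115],[0,0,0]],[10,[-2,-2.5,115],[0,0,0]]], squeeze=40)

```text
clock: 14.0
tcp_pos: [0.4667, -0.2345, 0.0355]
orientation: [2.62, -1.731, 0.0]
contact_force: [0.2, 1.3, 6.7]
grip_width: 0.0169
```

>>> play_rows(deltas=[[10,[0,0,0],[0,0,0]],[10,[0,0,0],[0,0,0]]])

```text
clock: 14.25
tcp_pos: [0.4666, -0.2346, 0.0356]
orientation: [2.62, -1.731, 0.0]
contact_force: [-0.8, -0.0, 0.3]
grip_width: 0.0171
```

>>> play_rows(deltas=[[10,[0,0,-25],[0,0,0]],[10,[0,0,-60],[0,0,0]],[10,[0,0,-110],[0,0,0]],[10,[0,0,-120],[0,0,0]],[10,[0,0,-120],[0,0,0]]])

```text
clock: 14.88
tcp_pos: [0.4667, -0.2345, 0.1557]
orientation: [2.62, -1.731, 0.002]
contact_force: [0.4, 0.6, -0.7]
grip_width: 0.0172
```

```bash
python3 -c "
from h import *
plan([(570,-20,150,0),(570,-20,150,0,25),(570,-20,150,0,50)])"
```

```text
t 14.88 tcp [ 466.7 -234.5  155.7] jaw -156.9 z [ 0.    -0.002 -1.   ] w 17.2 F [ 0.4  0.6 -0.7]
(570, -20, 150, 0) -> [-156.7, -179.2, 5.3] [0.0, -0.002, 0.403] rows>= 3.8
(570, -20, 150, 0, 25) -> [-156.7, -179.2, 5.3] [0.431, 0.086, 0.397] rows>= 3.8
(570, -20, 150, 0, 50) -> [-156.7, -179.2, 5.3] [0.861, 0.174, 0.378] rows>= 5.1
```

>>> play_rows(deltas=[[10,[-50,-50,0],[0,0,0.15]],[10,[-100,-110,0],[0,0,0.3]],[10,[-157,-179,5],[0.1,0.02,0.4]],[10,[-157,-179,5],[0.26,0.05,0.4]],[10,[-157,-179,5],[0.43,0.086,0.397]],[10,[-157,-179,5],[0.6,0.12,0.39]],[10,[-157,-179,5],[0.77,0.15,0.38]],[10,[-157,-179,5],[0.861,0.174,0.378]]])

```text
clock: 15.88
tcp_pos: [0.5742, -0.0066, 0.1646]
orientation: [-1.927, 1.864, -0.462]
contact_force: [1.0, 0.2, -0.3]
grip_width: 0.0171
```

>>> play_rows(deltas=[[10,[0,0,0],[0,0,0]],[10,[0,0,0],[0,0,0]]])

```text
clock: 16.12
tcp_pos: [0.5734, -0.0062, 0.1633]
orientation: [-1.93, 1.866, -0.46]
contact_force: [-0.3, 0.2, -0.5]
grip_width: 0.0172
```

Run:
```python
from h import *
plan([(570,-20,60,0,50),(570,-20,35,0,50),(530,-20,90,0,50)])
im,d=grab("scene");save("tilt",cv2.resize(im[90:270,150:410],None,fx=2.5,fy=2.5))
```

```text
t 16.12 tcp [573.4  -6.2 163.3] jaw -179.0 z [ 0.507  0.066 -0.859] w 17.2 F [-0.3  0.2 -0.5]
(570, -20, 60, 0, 50) -> [18.7, 55.7, 86.1] [0.339, 0.068, 0.004] rows>= 1.9
(570, -20, 35, 0, 50) -> [19.9, 68.5, 107.6] [0.339, 0.068, 0.004] rows>= 2.1
(530, -20, 90, 0, 50) -> [15.3, 74.9, 40.0] [0.339, 0.068, 0.004] rows>= 1.9
```

View pics/tilt.png

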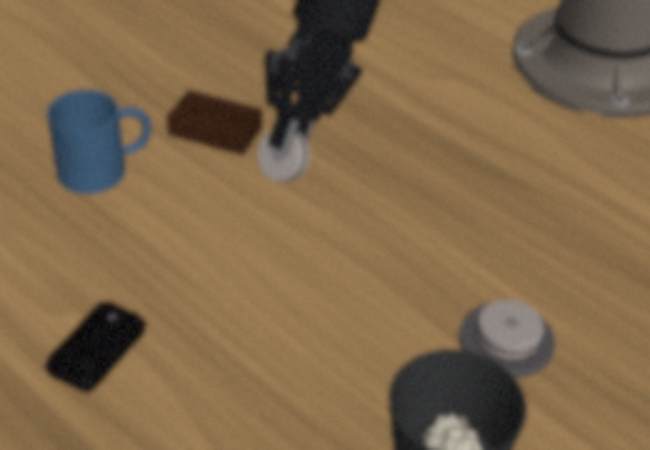

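The disc is held at crop (283,152), tilted about 31° so far. I'll continue the tilt and lower.

>>> play_rows(deltas=[[10,[8,20,30],[0.15,0.03,0]],[10,[16,36,50],[0.3,0.06,0]],[10,[16,41,61],[0.339,0.068,0]],[10,[16,41,61],[0.339,0.068,0]],[10,[16,41,61],[0.339,0.068,0]],[10,[16,41,61],[0.339,0.068,0]]])

```text
clock: 16.92
tcp_pos: [0.5947, -0.0343, 0.259]
orientation: [-1.792, 1.767, -0.685]
contact_force: [-0.5, -0.1, -0.3]
grip_width: 0.0171
```

Run:
```python
from h import *
plan([(570,-20,60,0,50),(570,-20,30,0,50)]); print(r.get_obs()["joints"].round(2))
```

```text
t 16.93 tcp [594.7 -34.3 259. ] jaw -179.5 z [ 0.68   0.018 -0.733] w 17.1 F [-0.5 -0.1 -0.3]
(570, -20, 60, 0, 50) -> [-12.9, 153.4, 129.3] [0.124, 0.019, 0.005] rows>= 3.2
(570, -20, 30, 0, 50) -> [-12.6, 173.8, 151.3] [0.124, 0.019, 0.005] rows>= 3.7
[-1.36  0.13  1.45  2.34 -1.36  0.17 -1.8 ]
```

Forward tilt runs into joint limits (q6, q3, q5). I'll untilt and lean the other way, which suits the wrist range.

Run:
```python
from h import *
plan([(560,-30,220,0,0)])
```

```text
t 16.93 tcp [594.7 -34.3 259. ] jaw -179.5 z [ 0.68   0.018 -0.733] w 17.1 F [-0.5 -0.1 -0.3]
(560, -30, 220, 0, 0) -> [-4.5, 51.9, 5.1] [-0.748, 0.015, 0.013] rows>= 4.0
```

>>> play_rows(deltas=[[10,[0,10,0],[-0.18,0,0]],[10,[0,25,0],[-0.36,0,0]],[10,[0,40,2],[-0.54,0.01,0.01]],[10,[-4.5,52,5],[-0.748,0.015,0.01]],[10,[-4.5,52,5],[-0.748,0.015,0.01]],[10,[-4.5,52,5],[-0.748,0.015,0.01]],[10,[-4.5,52,5],[-0.748,0.015,0.01]]])

```text
clock: 17.8
tcp_pos: [0.5594, -0.0324, 0.2189]
orientation: [2.22, -2.222, 0.002]
contact_force: [0.1, -0.1, -0.7]
grip_width: 0.0174
```

Run:
```python
from h import *
plan([(540,-30,180,0,-25),(540,-30,150,0,-50)]);print(r.get_obs()["joints"].round(2))
```

```text
t 17.8 tcp [559.4 -32.4 218.9] jaw 179.9 z [ 0.    -0.001 -1.   ] w 17.4 F [ 0.1 -0.1 -0.7]
(540, -30, 180, 0, -25) -> [-2.4, 19.4, 38.9] [-0.437, -0.001, -0.001] rows>= 2.3
(540, -30, 150, 0, -50) -> [-2.4, 19.4, 68.9] [-0.873, -0.001, -0.001] rows>= 4.7
[-0.93  0.61  1.26  1.9  -0.65  1.13 -2.56]
```

>>> play_rows(deltas=[[10,[-2,19,20],[-0.15,0,0]],[10,[-2,19,30],[-0.3,0,0]],[10,[-2,19,39],[-0.45,0,0]],[10,[-2,19,50],[-0.6,0,0]],[10,[-2,19,60],[-0.75,0,0]],[10,[-2,19,69],[-0.873,0,0]],[10,[-2,19,69],[-0.873,0,0]],[10,[-2,19,69],[-0.873,0,0]]])

```text
clock: 18.8
tcp_pos: [0.5402, -0.031, 0.1512]
orientation: [1.703, -1.707, -0.791]
contact_force: [-0.5, -0.0, -0.1]
grip_width: 0.0172
```

Run:
```python
from h import *
plan([(540,-30,60,0,-50),(540,-30,32,0,-50)]);print(r.get_obs()["joints"].round(2))
```

```text
t 18.8 tcp [540.2 -31.  151.2] jaw 179.8 z [-0.763  0.001 -0.646] w 17.2 F [-0.5 -0.  -0.1]
(540, -30, 60, 0, -50) -> [-1.1, -69.5, 59.1] [-0.004, 0.001, -0.002] rows>= 1.5
(540, -30, 32, 0, -50) -> [-1.1, -90.8, 77.2] [-0.004, 0.001, -0.002] rows>= 1.9
[-0.53  1.08  0.95  1.4  -0.48  1.89 -2.62]
```

>>> play_rows(deltas=[[10,[-1,-30,25],[0,0,0]],[10,[-1,-60,51],[0,0,0]],[10,[-1,-80,68],[0,0,0]],[10,[-1,-91,77],[0,0,0]],[10,[-1,-91,77],[0,0,0]],[10,[-1,-91,77],[0,0,0]]])

```text
clock: 19.55
tcp_pos: [0.5409, -0.0304, 0.0332]
orientation: [1.703, -1.708, -0.789]
contact_force: [0.1, 0.0, -1.5]
grip_width: 0.0174
```

Run:
```python
from h import *
plan([(540,-30,26.5,0,-50)]);print(r.get_obs()["joints"].round(2))
im,d=grab("scene");save("low",cv2.resize(im[110:270,180:380],None,fx=3,fy=3))
```

```text
t 19.55 tcp [540.9 -30.4  33.2] jaw 179.8 z [-0.762  0.    -0.647] w 17.4 F [ 0.1  0.  -1.5]
(540, -30, 26.5, 0, -50) -> [-0.4, -4.5, 5.0] [-0.006, 0.0, -0.003] rows>= 0.1
[-0.51  1.22  0.88  1.4  -0.57  1.76 -2.63]
```

View pics/low.png

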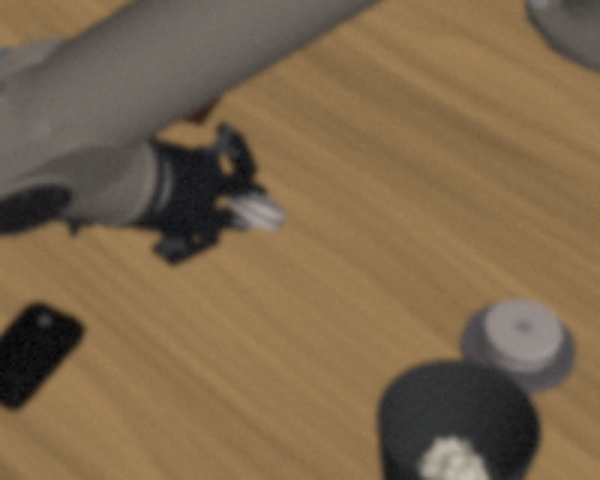

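The disc is close to the desk at crop (260,212), tilted 50°. I'll lower the last bit, open slightly and back off along the fingers.

>>> play_rows(deltas=[[10,[0,-3,3.5],[0,0,0]],[10,[0,-4.5,5],[0,0,0]],[10,[0,-4.5,5],[0,0,0]],[24,[0,-4.5,4],[0,0,0]],[26,[0,-4.5,2],[0,0,0]],[28,[0,-4.5,-6],[0,0,0]],[28,[0,-4.5,-16],[0,0,0]],[28,[0,-4.5,-30],[0,0,0]]])

```text
clock: 20.6
tcp_pos: [0.5674, -0.0304, 0.0498]
orientation: [1.704, -1.708, -0.789]
contact_force: [0.1, -0.7, 0.7]
grip_width: 0.0276
```

>>> play_rows(deltas=[[28,[0,0,-15],[0,0,0]],[28,[0,0,-40],[0,0,0]],[28,[0,0,-70],[0,0,0]],[28,[0,0,-100],[0,0,0]]])

```text
clock: 21.1
tcp_pos: [0.6368, -0.0318, 0.1102]
orientation: [1.715, -1.712, -0.776]
contact_force: [-0.7, -0.3, -2.5]
grip_width: 0.0282
```

Run:
```python
from h import *
plan([(560,-30,200,90),(560,-30,200,0)])
print(r.get_obs()["joints"].round(2))
im,d=grab("top");save("laid",cv2.resize(im[100:300,150:420],None,fx=2.5,fy=2.5))
w=cloud("top",d)*1000; x,y,z=np.moveaxis(w,-1,0)
m=(np.hypot(x-525,y+30)<70)&(z>4)&(z<40)&(im.min(-1)>85);P=w[m];print(m.sum(),P.min(0).round(1),P.max(0).round(1))
```

```text
t 21.1 tcp [636.8 -31.8 110.2] jaw 180.0 z [-0.754 -0.004 -0.657] w 28.2 F [-0.7 -0.3 -2.5]
(560, -30, 200, 90) -> [-1.8, 118.2, -1.2] [0.664, -0.67, 1.468] rows>= 9.3
(560, -30, 200, 0) -> [-1.8, 118.2, -1.2] [0.854, -0.004, 0.002] rows>= 4.6
[-0.23  1.09  0.43  1.06 -0.27  1.92 -2.96]
458 [468.7 -61.9   4.1] [592.   -3.5  22.5]
```

View pics/laid.png

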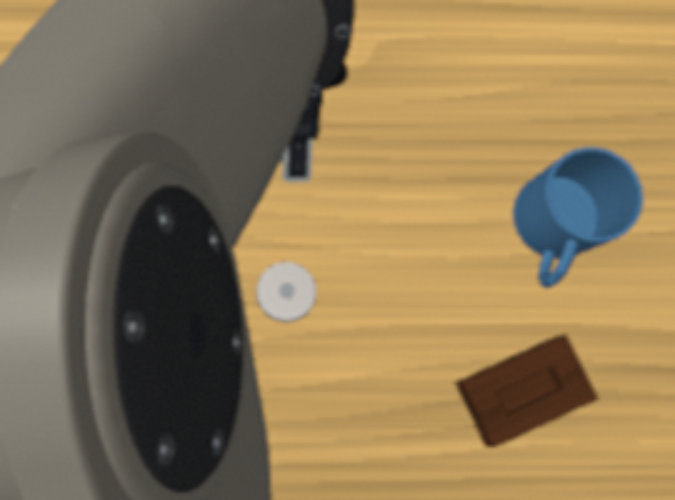

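The small disc lies flat at crop (287,291), and the block, mug and desk are clear. I'll level the tool and measure the disc.

>>> play_rows(deltas=[[60,[0,30,-5],[0.17,0,0]],[60,[0,60,-8],[0.34,0,0]],[60,[0,90,-5],[0.51,0,0]],[60,[0,118,-1],[0.68,0,0]],[80,[0,118,-1],[0.854,0,0]],[80,[0,118,-1],[0.854,0,0]],[80,[0,118,-1],[0.854,0,0]]])

```text
clock: 22.02
tcp_pos: [0.5627, -0.0319, 0.2031]
orientation: [-2.223, 2.196, 0.012]
contact_force: [0.2, -0.2, -0.6]
grip_width: 0.08
```

```bash
cat >> h.py <<'E'
from scipy.optimize import least_squares
def disc(n,im,d,cx,cy,lo,hi,rr,R0=45):
    w=cloud(n,d)*1000; x,y,z=np.moveaxis(w,-1,0)
    m=(np.hypot(x-cx,y-cy)<R0)&(z>lo)&(z<hi)&(im.min(-1)>(70 if rr<40 else 0)); P=w[m]
    if len(P)<30: print(n,"few",len(P)); return
    H=cv2.convexHull(P[:,:2].astype(np.float32))[:,0]
    f=least_squares(lambda p:np.hypot(H[:,0]-p[0],H[:,1]-p[1])-rr,[cx,cy],loss="soft_l1").x
    print(n,m.sum(),"ctr",f.round(1),"z",np.median(P[:,2]).round(1),"rect",[np.round(v,1) for v in cv2.minAreaRect(P[:,:2].astype(np.float32).copy())])
E
python3 - <<'E'
from h import *
print(r.get_obs()["joints"].round(2))
for n in("top","scene"):
    im,d=grab(n); disc(n,im,d,512,-38,13,23,25.7)
plan([(512,-38,100,0),(512,-38,100,90)])
E
```

```text
[-0.5   0.36  0.57  1.89 -0.26  0.96 -2.93]
top few 0
scene 94 ctr [531.3 -31.5] z 17.9 rect [array([542.2, -32.9]), array([25.4, 49.7]), np.float64(12.3)]
t 22.12 tcp [563.3 -31.8 202.4] jaw -179.2 z [ 0.006  0.017 -1.   ] w 79.8 F [ 0. -0. -0.]
(512, -38, 100, 0) -> [7.3, 52.0, 101.9] [-0.006, 0.017, 0.013] rows>= 1.8
(512, -38, 100, 90) -> [7.3, 52.0, 101.9] [-0.018, 0.008, -1.558] rows>= 8.3
```

Run:
```python
from h import *
c=r.camera_model("top");K=np.array(c["mtx"]);Rm=cv2.Rodrigues(np.array(c["rvec"],float))[0];t=np.ravel(c["tvec"])
b=cv2.imread("pics/laid.png").min(-1)
m=(b>150); m[:, :255]=0;m[:,320:]=0;m[:255]=0;m[330:]=0
(u,v),rad=cv2.minEnclosingCircle(cv2.findNonZero(m.astype(np.uint8))); print(u,v,rad)
px=np.array([(u+.5)/2.5-.5+150,(v+.5)/2.5-.5+100,1])
ray=Rm.T@np.linalg.solve(K,px);o=-Rm.T@t; print(((o+ray*(.018-o[2])/ray[2])*1000).round(1))
plan([(530,-31,150,90)])
```

```text
285.7876281738281 290.6260070800781 29.022079467773438
[552.3 -29.5  18. ]
t 22.12 tcp [563.3 -31.8 202.4] jaw -179.2 z [ 0.006  0.017 -1.   ] w 79.8 F [ 0. -0. -0.]
(530, -31, 150, 90) -> [-0.3, 33.6, 52.2] [-0.018, 0.008, -1.558] rows>= 8.3
```

>>> play_rows(deltas=[[85,[-1,10,20],[-0.018,0.008,-0.18]],[85,[-1,10,40],[-0.018,0.008,-0.36]],[85,[-1,10,60],[-0.018,0.008,-0.54]],[85,[-1,10,80],[-0.018,0.008,-0.72]],[85,[-1,10,80],[-0.018,0.008,-0.9]],[85,[-1,10,80],[-0.018,0.008,-1.08]],[85,[-1,10,80],[-0.018,0.008,-1.26]],[85,[-1,10,80],[-0.018,0.008,-1.44]]])

```text
clock: 23.12
tcp_pos: [0.5549, -0.0299, 0.1215]
orientation: [3.136, -0.176, -0.004]
contact_force: [-1.3, -0.4, -0.2]
grip_width: 0.0853
```

>>> play_rows(deltas=[[85,[0,0,10],[0,0,-0.11]],[85,[0,0,20],[0,0,-0.11]],[85,[0,0,20],[0,0,-0.11]],[85,[0,0,20],[0,0,-0.11]]])

```text
clock: 23.62
tcp_pos: [0.5551, -0.0299, 0.1014]
orientation: [3.141, -0.006, -0.005]
contact_force: [1.0, 0.1, 0.4]
grip_width: 0.0849
```

Run:
```python
from h import *
print(r.get_obs()["joints"].round(2))
plan([(553.5,-30,0,90)])
for n in("top","scene"):
    im,d=grab(n); disc(n,im,d,553,-30,13,23,25.7)
```

```text
[-0.18  0.45  0.16  1.96 -0.1   0.74 -1.54]
t 23.62 tcp [555.1 -29.9 101.4] jaw -90.2 z [-0.003 -0.    -1.   ] w 84.9 F [1.  0.1 0.4]
(553.5, -30, 0, 90) -> [-1.3, 0.0, 101.4] [0.0, 0.003, -0.004] rows>= 1.6
top few 0
scene 215 ctr [555.1 -29.5] z 18.1 rect [array([554.5, -29.8]), array([49.8, 49. ]), np.float64(51.5)]
```

>>> play_rows(deltas=[[85,[-1.3,0,50],[0,0.003,0]],[85,[-1.3,0,85],[0,0.003,0]],[85,[-1.3,0,101],[0,0.003,0]],[85,[-1.3,0,101],[0,0.003,0]],[40,[-1.3,0,101],[0,0.003,0]],[40,[-1.3,0,101],[0,0.003,0]],[40,[-1.3,0,101],[0,0.003,0]],[40,[-1.3,0,101],[0,0.003,0]]], squeeze=40)

```text
clock: 24.72
tcp_pos: [0.5548, -0.0299, 0.0025]
orientation: [-3.141, 0.005, -0.005]
contact_force: [-1.8, -0.4, 6.5]
grip_width: 0.0503
```

>>> play_rows(deltas=[[40,[0,0,0],[0,0,0]],[40,[0,0,0],[0,0,0]]])

```text
clock: 24.98
tcp_pos: [0.5551, -0.0298, 0.003]
orientation: [-3.141, 0.005, -0.007]
contact_force: [0.1, -0.3, -0.6]
grip_width: 0.0501
```

>>> play_rows(deltas=[[40,[0,0,-30],[0,0,0]],[40,[0,0,-70],[0,0,0]],[40,[0,0,-120],[0,0,0]],[40,[0,0,-120],[0,0,0]]])

```text
clock: 25.48
tcp_pos: [0.5574, -0.0299, 0.1268]
orientation: [-3.141, 0.006, -0.019]
contact_force: [0.2, 0.5, -0.8]
grip_width: 0.0498
```

Run:
```python
from h import *
plan([(480,222.2,90,90)])
```

```text
t 25.48 tcp [557.4 -29.9 126.8] jaw -90.2 z [ 0.012  0.001 -1.   ] w 49.8 F [ 0.2  0.5 -0.8]
(480, 222.2, 90, 90) -> [-78.8, -251.8, 36.0] [-0.001, -0.012, -0.004] rows>= 4.3
```

>>> play_rows(deltas=[[40,[-15,-50,0],[0,-0.012,0]],[40,[-40,-130,10],[0,-0.012,0]],[40,[-79,-252,36],[0,-0.012,0]],[40,[-79,-252,36],[0,-0.012,0]],[40,[-79,-252,36],[0,-0.012,0]],[40,[-79,-252,36],[0,-0.012,0]],[40,[-79,-252,36],[0,-0.012,0]],[40,[-79,-252,36],[0,-0.012,0]]])

```text
clock: 26.48
tcp_pos: [0.4803, 0.2206, 0.09]
orientation: [-3.141, 0.01, -0.0]
contact_force: [-0.9, -0.0, 0.1]
grip_width: 0.0502
```

Run:
```python
from h import *
plan([(480,222.2,33,90)])
z=r.get_obs()["tcp_pos"][2]*1000+15
for n in("top","scene"):
    im,d=grab(n); disc(n,im,d,480,222,z-5,z+6,25.7,34); disc(n,im,d,480,222,26,36,31.6,50)
    if n=="scene": save("hov2",cv2.resize(im[150:290,270:430],None,fx=4,fy=4))
```

```text
t 26.48 tcp [480.3 220.6  90. ] jaw -90.4 z [ 0.  0. -1.] w 50.2 F [-0.9 -0.   0.1]
(480, 222.2, 33, 90) -> [-0.4, -1.6, 57.0] [-0.0, -0.0, -0.006] rows>= 0.9
top 85 ctr [478.4 220.7] z 105.4 rect [array([476.8, 211.2]), array([28.4, 50.8]), np.float64(80.1)]
top 178 ctr [478.4 222.6] z 30.3 rect [array([476.9, 213. ]), array([41.2, 62.7]), np.float64(81.3)]
scene 268 ctr [480.8 221.2] z 105.3 rect [array([485.7, 217.3]), array([58.4, 47.8]), np.float64(41.1)]
scene 397 ctr [480.4 221.8] z 29.9 rect [array([480.4, 221. ]), array([65.8, 61.6]), np.float64(36.6)]
```

View pics/hov2.png

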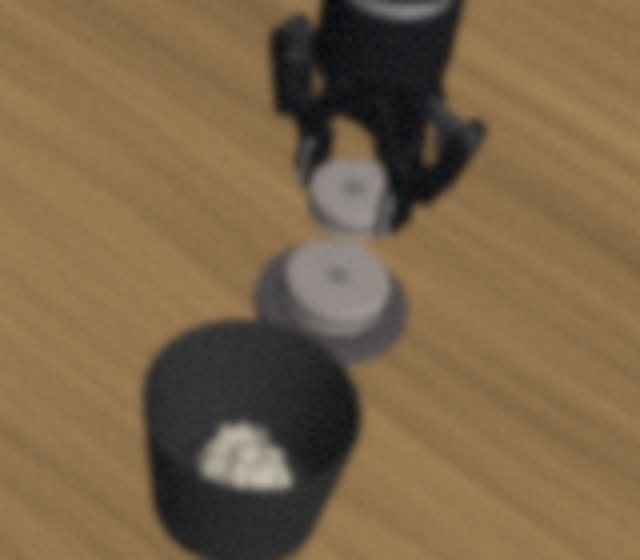

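The small disc hovers at crop (352,195) above the wide one (340,280); the offsets measure about 0 in x and 1.3 mm in y. I'll lower it.

>>> play_rows(deltas=[[40,[0,-1.4,20],[0,0,0]],[40,[0,-1.4,40],[0,0,0]],[40,[0,-1.4,50],[0,0,0]],[40,[0,-1.4,54],[0,0,0]],[40,[0,-1.4,55.5],[0,0,0]],[40,[0,-1.4,56],[0,0,0]],[40,[0,-1.4,56],[0,0,0]]])

```text
clock: 27.45
tcp_pos: [0.4806, 0.2227, 0.0345]
orientation: [-3.141, 0.009, -0.002]
contact_force: [0.6, 0.7, -0.7]
grip_width: 0.0504
```

Run:
```python
from h import *
plan([(480.3,222,33,90)])
z=r.get_obs()["tcp_pos"][2]*1000+15
for n in("top","scene"):
    im,d=grab(n); disc(n,im,d,480,222,z-4,z+6,25.7,34); disc(n,im,d,480,222,26,34,31.6,50)
```

```text
t 27.45 tcp [480.6 222.7  34.5] jaw -90.3 z [ 0.001  0.001 -1.   ] w 50.4 F [ 0.6  0.7 -0.7]
(480.3, 222, 33, 90) -> [-0.3, 0.7, 1.5] [-0.001, -0.001, -0.006] rows>= 0.0
top 61 ctr [479.1 223.1] z 50.2 rect [array([477.4, 211.5]), array([24. , 50.5]), np.float64(83.1)]
top 119 ctr [478.4 222.8] z 30.1 rect [array([476.8, 211.8]), array([39.1, 62.7]), np.float64(82.2)]
scene 241 ctr [481.4 223. ] z 50.0 rect [array([486.8, 218.7]), array([55.7, 48.9]), np.float64(42.6)]
scene 105 ctr [480.7 222.6] z 29.2 rect [array([496.4, 225.2]), array([30.2, 62.2]), np.float64(7.9)]
```

>>> play_rows(deltas=[[40,[-0.6,0.5,0.7],[0,0,0]],[40,[-0.6,0.5,1.4],[0,0,0]],[40,[-0.6,0.5,1.4],[0,0,0]]])

```text
clock: 27.92
tcp_pos: [0.4799, 0.2221, 0.033]
orientation: [-3.141, 0.009, -0.001]
contact_force: [0.3, 0.2, -0.8]
grip_width: 0.0499
```

>>> play_rows(deltas=[[40,[0,0,0.7],[0,0,0]],[40,[0,0,1],[0,0,0]]])

```text
clock: 28.18
tcp_pos: [0.4799, 0.2222, 0.0324]
orientation: [-3.141, 0.009, -0.001]
contact_force: [-1.9, -1.2, 7.4]
grip_width: 0.0503
```

Contact made. Release and rise.

>>> play_rows(deltas=[[58,[0,0,-0.5],[0,0,0]],[75,[0,0,-0.5],[0,0,0]],[75,[0,0,-1],[0,0,0]],[75,[0,0,-10],[0,0,0]],[75,[0,0,-50],[0,0,0]],[75,[0,0,-100],[0,0,0]],[75,[0,0,-150],[0,0,0]],[75,[0,0,-150],[0,0,0]]])

```text
clock: 29.18
tcp_pos: [0.4824, 0.2233, 0.1871]
orientation: [-3.136, 0.01, -0.013]
contact_force: [-0.7, -0.2, -0.2]
grip_width: 0.0754
```

>>> play_rows(deltas=[[75,[0,60,0],[0,0,0]],[75,[0,120,0],[0,0,0]],[75,[10,180,0],[0,0,0]],[75,[20,220,0],[0,0,0]],[75,[20,220,0],[0,0,0]]])

```text
clock: 29.8
tcp_pos: [0.5008, -0.0007, 0.1856]
orientation: [-3.137, 0.02, -0.012]
contact_force: [-0.2, 1.1, 0.3]
grip_width: 0.0752
```

Run:
```python
from h import *
plan([])
f=np.load("f0.npz")
for n,k in(("top","b"),("scene","a")):
    im,d=grab(n); disc(n,im,d,480,222,43,54,25.7); disc(n,im,d,480,222,26,34,31.6,50); disc(n,im,d,480,222,6,14,47.6,60)
    w=cloud(n,d)*1000;w0=cloud(n,f["d"+k])*1000
    for nm,c in(("mug",(622,-277,70,60,99)),("mouse",(790,-48,80,10,45))):
        for ww in(w0,w): print(nm,np.nanmean(ww[(np.hypot(ww[...,0]-c[0],ww[...,1]-c[1])<c[2])&(ww[...,2]>c[3])&(ww[...,2]<c[4])],0).round(1))
    if n=="scene": save("fin",im)
```

```text
t 29.8 tcp [500.8  -0.7 185.6] jaw -90.7 z [ 0.007  0.004 -1.   ] w 75.2 F [-0.2  1.1  0.3]
top 511 ctr [478.  222.2] z 48.3 rect [array([477.7, 221.8]), array([49.9, 48.2]), np.float64(89.7)]
top 198 ctr [478.2 222.3] z 29.8 rect [array([478.3, 220.4]), array([59.5, 62.1]), np.float64(88.6)]
top 815 ctr [479.6 221.8] z 10.1 rect [array([479. , 221.9]), array([94.7, 93.2]), np.float64(89.8)]
mug [ 617.2 -274.8   79.1]
mug [ 617.6 -275.1   79.1]
mouse [782.  -47.   26.8]
mouse [782.  -47.   26.8]
scene 274 ctr [479.8 222.2] z 48.2 rect [array([480.2, 221. ]), array([53.7, 48.9]), np.float64(71.6)]
scene 130 ctr [480.7 222. ] z 29.5 rect [array([488.3, 226. ]), array([47.7, 62.8]), np.float64(29.9)]
scene 339 ctr [480.7 221.6] z 9.9 rect [array([485. , 223.5]), array([85. , 94.3]), np.float64(33.1)]
mug [ 622.1 -273.8   76.9]
mug [ 621.9 -273.9   76.9]
mouse [795.6 -39.7  26.4]
mouse [795.5 -39.6  26.4]
```

View pics/fin.png

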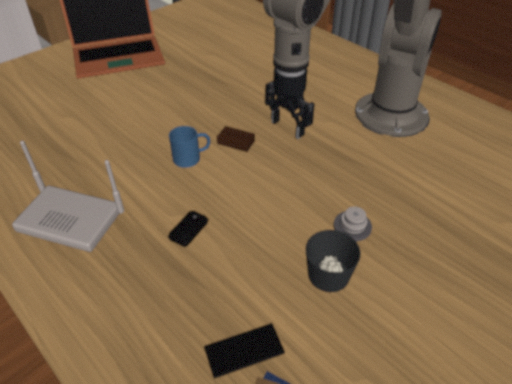

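The stack sits at (353,222) on the dock and the paper is in the bin at (331,265). The mug and mouse are unmoved, and the arm is clear of everything.

```bash
python3 -c "
from h import *
r.hand_in()"
```

```text
the job is handed in; nothing more can be done
```

The job is handed in at about 30 s of the 72 s allowed. I binned the paper first. Then I set the wide disc on the dock. The small disc I took from the block, laid flat on bare desk, regrasped and set on top. Both discs were lowered until a light contact (about 7–9 N) before release.

**Last checks, from both cameras:**
- **Stack heights:** the wide disc's top reads about 30 mm and the small disc's about 48 mm, as expected for discs lying flat.
- **Centring:** the small disc is within about 1 mm of the wide one. The wide disc is about 1 mm off the dock centre by the top camera and under 0.5 mm by the scene camera. The cameras differ by 1–2 mm in x, which is within calibration.
- **Other objects:** the paper is in the bin, and the mug and mouse are within 0.5 mm of where they started. The arm is clear of everything.

**What went wrong:** my first try at tilting the small disc, leaning forward, hit joint range limits in free air. I levelled the tool and tilted the other way, and nothing was touched or dropped. After release, the disc toppled the last part onto the bare desk, as planned.

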